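# Free the gate of a pottery ware box and hold it wide open

## Robot

A 6-joint arm with a two-finger parallel gripper is mounted at the origin on the work surface. World frame = base frame: x ahead of the robot, y to its left, z up, the work surface at z = 0. Lengths are in m, angles in degrees, forces in N, time in s.
With the tool pointing down it reaches from about 0.325 to 0.775 m from the base axis. Payload 9.3 kg.
Tool frame: the origin (TCP) lies midway between the tips of the shut fingers; the grasp point (between the pads) lies 19 mm behind it; z points along the fingers, y is the line along which they close (so a half turn about z gives the same grasp; the last joint's range is limited). The gripper opens to 85 mm and grips with 20 to 120 N. Pads are 22 mm wide; open, the fingers measure 114 mm over their backs; the gripper's body (76 mm by 85 mm) begins 54 mm behind the grasp point. The pads swing forward as they close: fully open they stand 13 mm farther back than shut.
Start: joints at [-77.785, 14.817, 1.232, 76.415, 0, 81.257], TCP at [0.197, -0.514, 0.231] pointing down, gripper open.
Joint ranges: [-174.27, 174.27], [-52.1, 104.24], [-59.71, 78.15], [-110.17, 111.67], [-87.03, 83.33], [-180, 180]. Speed limits (degrees/s): [127.2, 127.2, 159.86, 180, 180, 180].

## Interface

Orientations are given as a 3x3 rotation matrix whose columns are the frame's x, y, z axes.
In Python, from bench import manip, eyes gives the robot as it stands.
- The arm moves only by the tool carry_out, never from a script. Its argument "commands" is a list of rows, each a list of 7 numbers: the shift along the tool's x, y, z in mm, then the turn, a rotation vector about the tool's x, y, z in rad, then the opening, from -1 (shut) to 1 (fully open). A call has 1 to 12 rows; each row is the pose to reach, as a shift and turn from the pose commanded when the call began, along the tool's axes at that moment; what a row does not reach only later rows make up. A row lasts 1/10 s, in which the tool goes at most 50 mm and 8.59 degrees, less where a joint would pass 70% of its speed; a pose out of reach is approached as far as the arm can. A call with a gripper value outside its range is refused whole. The fingers move at their own pace and stop on an object; "grip_force" is the grip in N (left out, the last holds). Time passes only in rows, so rows that repeat a pose let the fingers close. It gives the time, the measured TCP pose, the force, the opening and the grip force at its end, in the units of the state.
- manip.observe(): the state, without advancing time (a new reading comes with each control period).
- eyes.capture(name): name is "scene" or "top" or "wrist"; returns (picture, depth): 400x640x3 uint8, red, green, blue; 400x640 float32, m along the optical axis (not along the pixel's ray), 0 where there is no reading.
- eyes.camera_model(name): a dict with "fx", "fy", "cx", "cy" (pixels), "cam_to_world" (4x4, takes a point from camera to world coordinates); the wrist camera has in their place "hand_eye" (4x4, takes a point from camera to tool coordinates, whose origin is the TCP and whose axes are the flange's). Camera axes: x right, y up, looking along -z (the intrinsics and any distortion apply to the point x, -y, -z); pixel columns grow to the right and rows downward; lengths in m; the calibration is good to about 2 mm. A picture is of the moment at which its call begins: read the wrist's pose just before it. camera_model takes no time and is no camera call.
- manip.job_done(): hands the job in; it is judged then, once.
The state is a dict: "t": time; "joints": joint angles; "dq": joint speeds; "joint_torque": joint torques, N m; "eef_pos": TCP position; "eef_rot": TCP orientation; "contact_force": force on the tool from outside, world axes, zero at the start; "moment": the same for the moment, N m; "width": finger opening in m; "grasp_force": force on a finger pad.
Only numpy, scipy, OpenCV 4.12 (cv2) and the standard library are available. Lean on these libraries where they do the work, as an engineer would, in place of code of your own. Each camera call takes 0.05 s, during which the arm holds its last target. There are 200 camera calls.

## Task

First move the jar that stands in the way of the ware box's gate and set it upright, wholly on the round plaster bat; then squeeze the gate's two catches fully home, the one next to the hinge first and then the one next to the wooden post. Swing the gate (its post is the handle) past the detent until it stands about square to the box, and finish while still holding it there against its closing spring. Leave the clay box, the clay dish and the brush alone and do not tip the jar over.

Things in the scene. Friction and masses are not known exactly. Their poses are not given: they have to be found in the camera images.
- ware_box: Plywood box fixed to the table, 230 deep (x), 210 wide (y), 90 high mm, open on top. Origin on the table under the middle of the closed gate's back face; x into the box, y to the hinge end. The gate closes the -x side. A rail just behind it, 45 mm deep, top 90 mm up, carries both catches. A steel shoe 6 mm high (x -68 to 2, y 20 to 105) with the detent's spring ball.
- hinge_catch_fixed (a point): Catch next to the hinge: middle of the top of its FIXED tab. A catch is two upright steel tabs, each 8 mm thick (box y), 20 mm wide (box x), from the rail top (90 mm up) to 125 mm up. The fixed tab is the one nearer the hinge and does not give. Over their outer faces the tabs measure 40 mm latched, 26 mm squeezed home: centre the fingers on the squeezed pair, 9 mm to box -y from here.
- hinge_catch_tab (a point): Middle of the top of the sliding tab of the catch next to the hinge (32 mm to box -y of the fixed tab at rest, 18 mm when squeezed home).
- hinge_catch (a joint): Travel (m) of the sliding tab of the catch next to the hinge, towards its fixed tab (box +y): 0 latched, 0.014 squeezed fully home; starts at 0 to 0.003. About 5 N of friction; it stays where it is put. Its nose lets go of the gate beyond 0.009.
- outer_catch_fixed (a point): The same point on the other catch, the one next to the post (same shape, sizes and directions; 76 mm to box -y of the first).
- outer_catch_tab (a point): Middle of the top of the sliding tab of the catch next to the post.
- outer_catch (a joint): Travel of the sliding tab of the catch next to the post in m: 0 latched, 0.014 squeezed fully home; the same friction.
- gate (a joint): Gate angle in rad: 0 closed, grows as the free end swings out to the box's -x side, stop at 1.6. Latched until both catches are squeezed. A spring pulls it shut all the way (about 0.2 Nm closed, 0.55 Nm wide open); the detent at about 0.55 to 0.75 rad briefly adds about 0.5 Nm. If let go when wide open it swings back to the detent or shut.
- gate_post (a point): Middle of the top of the round wooden post on the gate's free end: 18 mm diameter, 45 mm high, from the gate's top edge (90 mm above the table) to 135 mm. It is 173 mm from the hinge line. Gate panel: 15 mm thick, 180 mm long, underside 22 mm above the table.
- gate_hinge (a point): Point on the gate's upright hinge line, 90 mm above the table. Seen from above the gate opens clockwise about it.
- jar: Closed round jar of 52 mm diameter, 110 mm high, straight-sided, white with a grey screw lid and paper band, about 0.3 kg, standing on the table in the gate's swing. Origin at the middle of its underside, z up.
- bat: Round plaster bat (disc), 180 mm diameter, 20 mm thick, fixed on the table. Origin at the middle of its underside, top 20 mm above it.
- clay_box: Open grey clay box 100 x 100 x 75 mm inside the ware box; bystander. Origin at the middle of its underside.
- clay_dish: Open grey clay dish 90 x 110 x 50 mm on the table; bystander. Origin at the middle of its underside.
- brush: Wooden-handled brush, some 200 mm long, lying flat on the table left of the ware box; bystander.
There are look-alikes about, which are no part of the job. What is meant by the jar is not yellow, and is the smaller of those in its own colour.

How it is judged:
By the outcome, as a careful person would: the job done as asked, in the order asked, and still so for the second after the job is handed in, while the arm keeps its last pose, push and grip.
It also fails if it takes over 72 s, if anything falls off the work surface, if the arm or the gripper's body presses on something with over 40 N, if the wrist force passes 120 N, or if a joint passes its speed limit or range.

## Working session

There is one attempt and no reset: what is moved stays moved. The work goes in short steps, Python scripts to look and compute and a tool call to move; the robot and the scene stay as the last step left them, time stands still between calls to the robot, and variables do not carry over. Pictures are saved under pics/ and viewed, at most 12 in all, crops included, and the job is handed in when it is done.

Besides the shell and the picture viewer there is one more tool, called after "Call:" as a command line: name --pt "numbers of a row" for each row, then --argument value for the rest. carry_out: Moves the arm, as the interface text tells. Its arguments: {"type":"object","properties":{"commands":{"type":"array"},"grip_force":{"type":"number"}},"required":["commands"]}

```bash
mkdir -p pics; ls; cat > h.py <<'E'
import numpy as np, cv2
from bench import manip, eyes
def cap(n,f=None):
    s=manip.observe(); p,d=eyes.capture(n); m=eyes.camera_model(n)
    if 'cam_to_world' in m: T=np.array(m['cam_to_world'])
    else:
        W=np.eye(4); W[:3,:3]=s['eef_rot']; W[:3,3]=s['eef_pos']; T=W@np.array(m['hand_eye'])
    np.savez(f'{f or n}.npz',p=p,d=d,T=T,K=[m['fx'],m['fy'],m['cx'],m['cy']])
    if f: cv2.imwrite(f'pics/{f}.png',p[...,::-1])
    return p,d,m
def load(f): return np.load(f'{f}.npz')
def cloud(f):
    z=load(f); d=z['d']; fx,fy,cx,cy=z['K']; v,u=np.mgrid[:400,:640]
    P=np.stack([(u-cx)/fx*d,-(v-cy)/fy*d,-d],-1)@z['T'][:3,:3].T+z['T'][:3,3]
    P[d==0]=np.nan; return P
def onplane(f,u,v,h):
    z=load(f); fx,fy,cx,cy=z['K']; r=z['T'][:3,:3]@np.array([(u-cx)/fx,-(v-cy)/fy,-1]); o=z['T'][:3,3]
    return o+r*(h-o[2])/r[2]
E
python3 - <<'E'
from h import *
for n in('scene','top'):
    p,d,m=cap(n,n+'0'); print(m)
s=manip.observe(); print(s['t'],s['eef_pos'],s['eef_rot'],s['width'])
E
```

```text
pics
{'fx': 483.38677878262286, 'fy': 483.38677878262286, 'cx': 320.6881137540126, 'cy': 203.15374356700852, 'cam_to_world': array([[ 0.5346408 , -0.68804666,  0.49066384,  1.21504697],
       [ 0.84505299,  0.43987119, -0.30397167, -0.35892006],
       [-0.00668219,  0.5771526 ,  0.81660898,  1.13747597],
       [ 0.        ,  0.        ,  0.        ,  1.        ]])}
{'fx': 414.4596885523676, 'fy': 414.4596885523676, 'cx': 321.8792536890389, 'cy': 194.34033610201166, 'cam_to_world': array([[-2.90090148e-02,  9.98651059e-01, -4.30643617e-02,
         5.37037728e-01],
       [-9.99579013e-01, -2.90046092e-02,  7.27252020e-04,
         1.48455184e-02],
       [-5.22793981e-04,  4.30673290e-02,  9.99072035e-01,
         1.05359584e+00],
       [ 0.00000000e+00,  0.00000000e+00,  0.00000000e+00,
         1.00000000e+00]])}
0.1 [ 0.1967009  -0.51336597  0.23072434] [[ 9.33825472e-01  3.57728861e-01 -2.23615091e-04]
 [ 3.57728873e-01 -9.33824779e-01  1.15559666e-03]
 [ 2.04572966e-04 -1.15911917e-03 -9.99999307e-01]] 0.08494733323310538
```

View pics/top0.png

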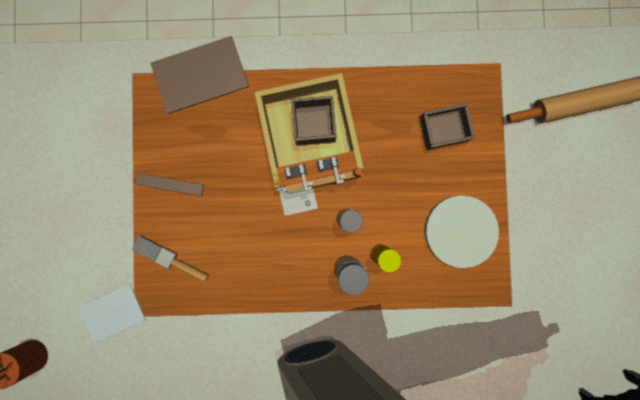

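View pics/scene0.png

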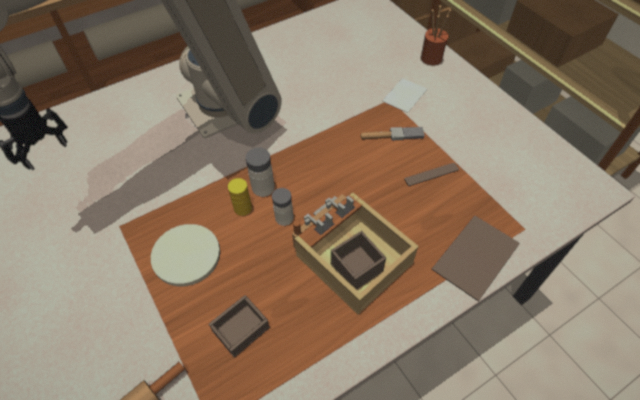

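Top view: candidates for the jar are the small grey-lidded one at (350,221), the tall grey-lidded one at (352,277) and the yellow one at (388,261). By the description it is (350,221). The bat is at (462,232), the box spans (257–362, 75–190) with its hinge and shoe on the left near (280,190), and the post is near (360,176). The scene view agrees: small grey jar at (283,207).

```bash
python3 - <<'E'
from h import *
p=load('top0')['p'][145:250,255:405]
cv2.imwrite('pics/c1.png',cv2.resize(p[...,::-1],None,fx=5,fy=5,interpolation=cv2.INTER_CUBIC))
p=load('scene0')['p'][140:260,220:380]
cv2.imwrite('pics/c2.png',cv2.resize(p[...,::-1],None,fx=5,fy=5,interpolation=cv2.INTER_CUBIC))
P=cloud('top0')
def top(u,v,r,lo,hi):
    Q=P[v-r:v+r,u-r:u+r].reshape(-1,3); Q=Q[(Q[:,2]>lo)&(Q[:,2]<hi)]
    c,R=cv2.minEnclosingCircle(Q[:,:2].astype(np.float32)); print(u,v,len(Q),Q.mean(0).round(4),Q.max(0).round(3),np.round(c,4),R)
top(350,221,20,.1,.13);top(352,277,22,.12,.3);top(388,261,18,.05,.3);top(462,232,45,.012,.03)
top(315,120,25,.06,.086);top(448,127,30,.03,.07)
for uv in [(350,221),(352,277),(388,261),(462,232),(460,300),(160,260),(300,203)]: print(uv,P[uv[1],uv[0]].round(4))
E
```

```text
350 221 404 [ 0.5156 -0.0489  0.1111] [ 0.54  -0.025  0.116] [ 0.5159 -0.0491] 0.025839343667030334
352 277 779 [ 0.39   -0.0476  0.1434] [ 0.422 -0.015  0.148] [ 0.3884 -0.0479] 0.034218333661556244
388 261 499 [ 0.4256 -0.1294  0.1053] [ 0.449 -0.106  0.116] [ 0.4234 -0.1325] 0.026426807045936584
462 232 4123 [ 0.4795 -0.3297  0.0211] [ 0.568 -0.241  0.028] [ 0.4796 -0.331 ] 0.09062660485506058
315 120 305 [0.7597 0.0297 0.0766] [0.811 0.081 0.086] [0.7582 0.0292] 0.06851423531770706
448 127 723 [ 0.7413 -0.2991  0.0466] [ 0.794 -0.238  0.058] [ 0.7412 -0.2996] 0.0700981616973877
(350, 221) [ 0.5153 -0.0477  0.1136]
(352, 277) [ 0.3942 -0.0462  0.1435]
(388, 261) [ 0.4229 -0.1304  0.1138]
(462, 232) [ 0.4779 -0.331   0.0212]
(460, 300) [ 0.3066 -0.3253  0.0011]
(160, 260) [0.4302 0.4205 0.0189]
(300, 203) [0.5619 0.0699 0.0074]
```

View pics/c1.png

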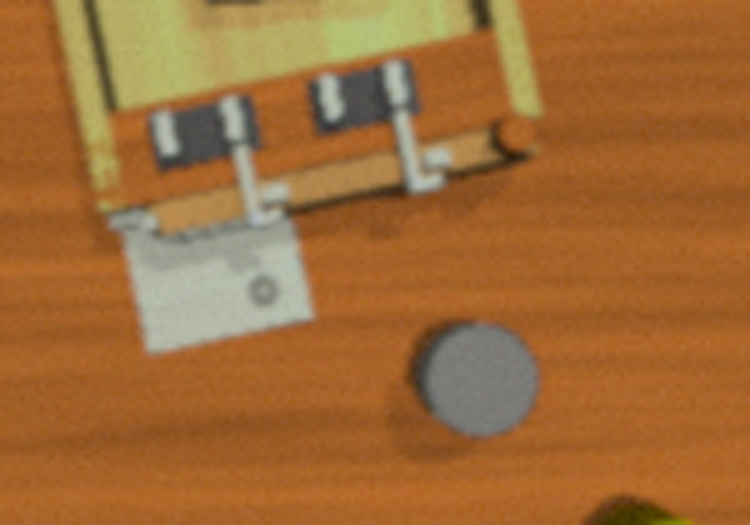

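View pics/c2.png

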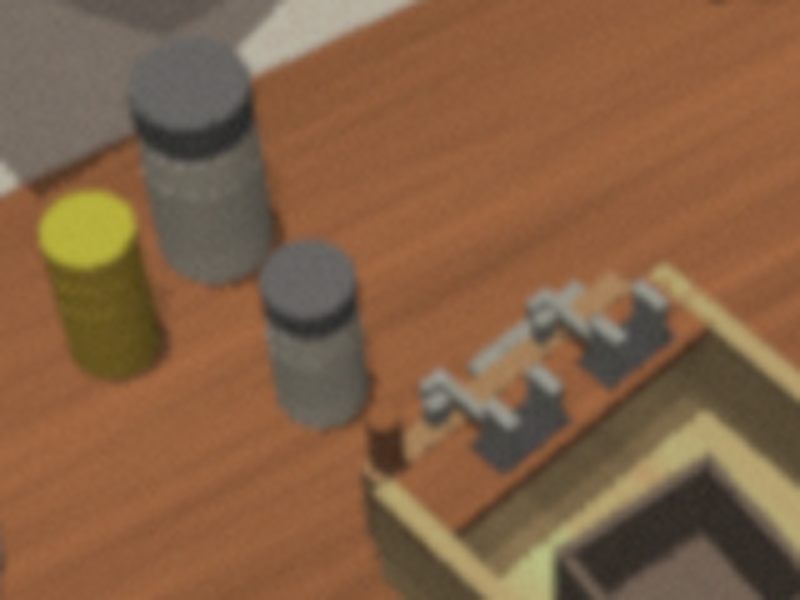

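Crop 1: the small grey jar's lid is centred at (478,378). Hinge catch tabs are at (166,134) fixed and (235,118) sliding, outer catch tabs at (330,97) and (397,82). The post top is at (518,133) and the hinge plate at about (130,218). Crop 2 confirms that the target is white with a grey lid and is the smaller of the two grey-lidded jars.

```bash
python3 - <<'E'
from h import *
P=cloud('top0')
def c1(x,y,h): return onplane('top0',255+(x+.5)/5-.5,145+(y+.5)/5-.5,h)
pts=dict(hf=(166,134,.125),hs=(235,118,.125),of=(330,97,.125),os=(397,82,.125),post=(518,133,.135),jar=(478,378,.11),shoeL=(148,353,.006),shoeR=(313,320,.006))
W={k:c1(*v) for k,v in pts.items()}
for k,v in W.items():
    u=int(255+pts[k][0]/5);w=int(145+pts[k][1]/5); print(k,v.round(4),'depthmax',np.nanmax(P[w-1:w+2,u-1:u+2,2]).round(3))
n=lambda a,b:np.linalg.norm(W[a]-W[b])
print('hf-of',n('hf','of'),'hs',n('hf','hs'),'os',n('of','os'),'shoe',n('shoeL','shoeR'))
d=W['hf']-W['of'];print('yaw box y deg from world y',np.degrees(np.arctan2(-d[0],d[1])))
d=W['shoeL']-W['shoeR'];print(np.degrees(np.arctan2(-d[0],d[1])))
# post by depth
Q=P[160:185,350:372].reshape(-1,3);Q=Q[(Q[:,2]>.115)];print('post pts',len(Q),Q.mean(0),Q[:,2].max())
# box wall yaw from left wall and back wall outer edges (depth, z>.08)
M=((P[...,2]>.084)&(P[...,2]<.096));M[:70]=0;M[200:]=0;M[:,:245]=0;M[:,375:]=0
Q=P[M][:,:2].astype(np.float32);print(cv2.minAreaRect(Q))
E
```

```text
hf [0.6309 0.0893 0.125 ] depthmax 0.127
hs [0.6372 0.058  0.125 ] depthmax 0.126
of [0.6454 0.0151 0.125 ] depthmax 0.129
os [ 0.6513 -0.0153  0.125 ] depthmax 0.128
post [ 0.6258 -0.068   0.135 ] depthmax 0.138
jar [ 0.517  -0.0485  0.11  ] depthmax 0.114
shoeL [0.5323 0.1107 0.006 ] depthmax 0.009
shoeR [0.5465 0.0269 0.006 ] depthmax 0.009
hf-of 0.0756009480287411 hs 0.03183759562283602 os 0.030905954174615374 shoe 0.08495266005343009
yaw box y deg from world y 11.098718329043084
9.642258546078567
post pts 55 [ 0.62528581 -0.06657954  0.13492423] 0.13996157388304575
((0.7204017043113708, 0.04022281616926193), (0.2540586590766907, 0.21048089861869812), 11.01042652130127)
```

Call:
carry_out --pt "464 -319 0 0 0 -1.78 1" --pt "464 -319 0 0 0 -1.78 1" --pt "464 -319 0 0 0 -1.78 1" --pt "464 -319 0 0 0 -1.78 1" --pt "464 -319 0 0 0 -1.78 1" --pt "464 -319 0 0 0 -1.78 1" --pt "464 -319 0 0 0 -1.78 1" --pt "464 -319 0 0 0 -1.78 1" --pt "464 -319 0 0 0 -1.78 1" --pt "464 -319 0 0 0 -1.78 1" --pt "464 -319 0 0 0 -1.78 1" --pt "464 -319 0 0 0 -1.78 1" --grip_force 30

```text
t: 1.3
eef_pos: [0.5175, -0.046, 0.2307]
eef_rot: [[-0.552, 0.834, -0.0], [0.834, 0.552, 0.001], [0.001, 0.0, -1.0]]
contact_force: [0.4, -0.6, -0.1]
width: 0.0856
grasp_force: 0.0
```

Call:
carry_out --pt "0 0 0 0 0 -1.18 1" --pt "0 0 0 0 0 -1.18 1" --pt "0 0 0 0 0 -1.18 1" --pt "0 0 0 0 0 -1.18 1" --pt "0 0 0 0 0 -1.18 1" --pt "0 0 20 0 0 -1.18 1" --pt "0 0 40 0 0 -1.18 1" --pt "0 0 60 0 0 -1.18 1" --pt "0 0 80 0 0 -1.18 1" --pt "0 0 90 0 0 -1.18 1" --pt "0 0 90 0 0 -1.18 1"

```text
t: 2.4
eef_pos: [0.5152, -0.0496, 0.1401]
eef_rot: [[-0.983, -0.183, -0.003], [-0.183, 0.983, 0.001], [0.002, 0.001, -1.0]]
contact_force: [-0.4, 0.1, 1.6]
width: 0.0853
grasp_force: 0.0
```

```bash
python3 - <<'E'
from h import *
p,d,m=cap('wrist','w1'); s=manip.observe(); R=np.array(s['eef_rot']); print(s['eef_pos'],np.degrees(np.arctan2(R[1,1],R[0,1])),s['joints'])
P=cloud('w1'); Q=P.reshape(-1,3); print(np.isfinite(Q[:,0]).sum())
sel=(Q[:,2]>.1)&(Q[:,2]<.118)&(np.hypot(Q[:,0]-.516,Q[:,1]+.049)<.05); Q=Q[sel]; print(len(Q),Q.mean(0),cv2.minEnclosingCircle(Q[:,:2].astype(np.float32)))
E
```

```text
[ 0.5157596  -0.04971228  0.14115216] 100.5293909463165 [-1.47896765e+01  1.42805844e+01 -1.30048369e+01  6.27712974e+01
 -1.26966433e-03 -2.53190772e+01]
254991
5214 [ 0.51453426 -0.04899791  0.11073084] ((0.5166854858398438, -0.04888228327035904), 0.026160037145018578)
```

View pics/w1.png

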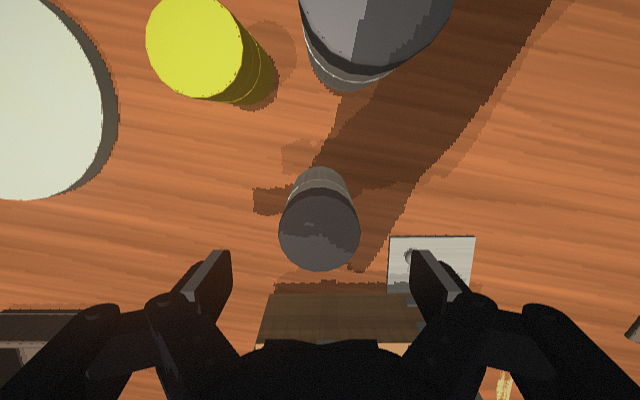

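Wrist view: the chosen jar's lid is at (319,230), centred between the fingers, with the tall grey jar at (375,40) and the yellow one at (195,45) well clear. Descending and gripping.

Call:
carry_out --pt "-1 1 45 0 0 0 1" --pt "-1 1 88 0 0 0 1" --pt "-1 1 88 0 0 0 1" --pt "-1 1 88 0 0 0 -0.5" --pt "-1 1 88 0 0 0 -0.5" --pt "-1 1 88 0 0 0 -0.5" --pt "-1 1 88 0 0 0 -0.5" --pt "-1 1 88 0 0 0 -0.5" --pt "-1 1 88 0 0 0 -0.5" --grip_force 30

```text
t: 3.35
eef_pos: [0.5183, -0.049, 0.0558]
eef_rot: [[-0.983, -0.183, 0.004], [-0.183, 0.983, -0.001], [-0.004, -0.002, -1.0]]
contact_force: [-0.4, -0.3, 7.6]
width: 0.051
grasp_force: 29.2
```

Call:
carry_out --pt "0 0 -20 0 0 0 -0.5" --pt "0 0 -50 0 0 0 -0.5" --pt "0 0 -80 0 0 0 -0.5" --pt "10 -30 -80 0 0 0 -0.5" --pt "22 -66 -80 0 0 0 -0.5" --pt "36 -106 -80 0 0 0 -0.5" --pt "50 -146 -80 0 0 0 -0.5" --pt "64 -186 -80 0 0 0 -0.5" --pt "76 -226 -80 0 0 0 -0.5" --pt "84 -252 -80 0 0 0 -0.5" --pt "87 -264 -80 0 0 0 -0.5" --pt "87 -264 -80 0 0 0 -0.5"

```text
t: 4.55
eef_pos: [0.4794, -0.3254, 0.1339]
eef_rot: [[-0.983, -0.181, 0.001], [-0.181, 0.983, -0.001], [-0.001, -0.001, -1.0]]
contact_force: [0.3, 0.6, -2.8]
width: 0.0513
grasp_force: 31.8
```

```bash
python3 - <<'E'
from h import *
cap('top','t1'); s=manip.observe(); print(s['eef_pos'],s['width'],s['contact_force'])
P=cloud('t1'); z=load('t1')['p']
cap('scene','s1')
p=load('s1')['p'][150:330,100:340]
cv2.imwrite('pics/s1c.png',cv2.resize(p[...,::-1],None,fx=3,fy=3,interpolation=cv2.INTER_CUBIC))
E
```

```text
[ 0.47950643 -0.32410947  0.13377855] 0.05109171643061726 [ 0.25110723  0.77259614 -3.00230356]
```

View pics/s1c.png

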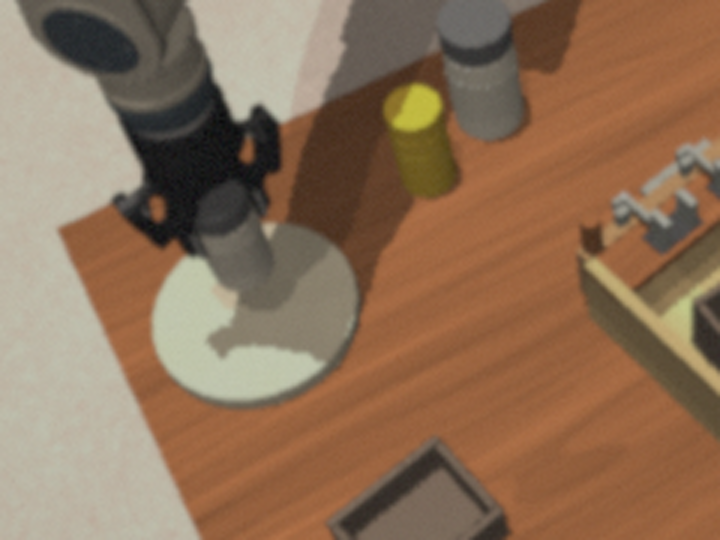

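The jar hangs upright in the gripper over the bat (crop, jar at (235,235)); the others have not moved. Lowering.

Call:
carry_out --pt "0 0 20 0 0 0 -0.5" --pt "0 0 40 0 0 0 -0.5" --pt "0 0 50 0 0 0 -0.5" --pt "0 0 54 0 0 0 -0.5" --pt "0 0 56 0 0 0 -0.5" --pt "0 0 56 0 0 0 -0.5"

```text
t: 5.25
eef_pos: [0.4799, -0.3239, 0.0778]
eef_rot: [[-0.983, -0.184, 0.001], [-0.184, 0.983, -0.0], [-0.0, -0.001, -1.0]]
contact_force: [0.0, 0.0, -2.3]
width: 0.0516
grasp_force: 31.8
```

Call:
carry_out --pt "0 0 1 0 0 0 -0.5" --pt "0 0 2 0 0 0 -0.5" --pt "0 0 2 0 0 0 -0.5"

```text
t: 5.55
eef_pos: [0.4798, -0.3243, 0.0759]
eef_rot: [[-0.983, -0.183, 0.001], [-0.183, 0.983, -0.001], [-0.001, -0.001, -1.0]]
contact_force: [-0.9, 0.3, 1.4]
width: 0.0516
grasp_force: 31.9
```

Touchdown (force went from −2.3 to +1.4 N). Releasing and rising.

Call:
carry_out --pt "0 0 2 0 0 0 0.5" --pt "0 0 2 0 0 0 0.8" --pt "0 0 2 0 0 0 0.8" --pt "0 0 2 0 0 0 0.8" --pt "0 0 -10 0 0 0 0.8" --pt "0 0 -40 0 0 0 0.8" --pt "0 0 -85 0 0 0 0.8" --pt "0 0 -130 0 0 0 0.8" --pt "0 0 -130 0 0 0 0.8"

```text
t: 6.45
eef_pos: [0.4813, -0.3255, 0.2126]
eef_rot: [[-0.983, -0.183, 0.008], [-0.183, 0.983, -0.007], [-0.006, -0.008, -1.0]]
contact_force: [0.1, -0.3, -0.0]
width: 0.0773
grasp_force: 0.0
```

```bash
python3 - <<'E'
from h import *
s=manip.observe();print(s['eef_pos'],s['width'],s['contact_force'])
cap('wrist','w2');P=cloud('w2');Q=P.reshape(-1,3);Q=Q[(Q[:,2]>.12)&(Q[:,2]<.14)&(np.hypot(Q[:,0]-.48,Q[:,1]+.324)<.05)]
print(len(Q),Q.mean(0),Q[:,2].std(),cv2.minEnclosingCircle(Q[:,:2].astype(np.float32)))
A=np.c_[Q[:,:2],np.ones(len(Q))];print('tilt',np.linalg.lstsq(A,Q[:,2],rcond=None)[0])
# hinge plate estimate
for x,y in[(118,216),(130,218),(150,228)]:print(onplane('top0',255+(x+.5)/5-.5,145+(y+.5)/5-.5,.09))
E
```

```text
[ 0.48127871 -0.32550592  0.21260291] 0.07725020075063925 [ 0.10603901 -0.29936256 -0.03702675]
3307 [ 0.47624118 -0.32387708  0.13078411] 0.001398233847039653 ((0.4777545928955078, -0.3236723244190216), 0.02596265822649002)
tilt [0.02503149 0.00289762 0.11980156]
[0.596765   0.11537995 0.09      ]
[0.59566998 0.10981592 0.09      ]
[0.59073717 0.10062179 0.09      ]
```

Jar stands upright at (0.478, −0.324), within 8 mm of the bat's centre. Next, hover over the hinge catch.

Call:
carry_out --pt "-224 370 0 0 0 0 0.65" --pt "-224 370 0 0 0 0 0.65" --pt "-224 370 0 0 0 0 0.65" --pt "-224 370 0 0 0 0 0.65" --pt "-224 370 0 0 0 0 0.65" --pt "-224 370 0 0 0 0 0.65" --pt "-224 370 0 0 0 0 0.65" --pt "-224 370 0 0 0 0 0.65" --pt "-224 370 0 0 0 0 0.65" --pt "-224 370 20 0 0 0 0.65" --pt "-224 370 40 0 0 0 0.65" --pt "-224 370 40 0 0 0 0.65"

```text
t: 7.7
eef_pos: [0.6303, 0.0812, 0.1621]
eef_rot: [[-0.983, -0.184, -0.006], [-0.184, 0.983, -0.0], [0.006, 0.001, -1.0]]
contact_force: [-0.4, -1.2, 0.1]
width: 0.0706
grasp_force: 0.0
```

```bash
python3 - <<'E'
from h import *
cap('wrist','w3');s=manip.observe();print(s['eef_pos'],np.array(s['eef_rot']).round(3).tolist(),s['width'],s['joints'])
E
```

```text
[0.63099422 0.08085815 0.16394097] [[-0.983, -0.183, -0.004], [-0.183, 0.983, 0.0], [0.004, 0.001, -1.0]] 0.07035040862117857 [-2.48655824e-01  2.47583523e+01  6.33022575e+00  7.17767576e+01
 -8.13997217e-04 -1.08168571e+01]
```

View pics/w3.png

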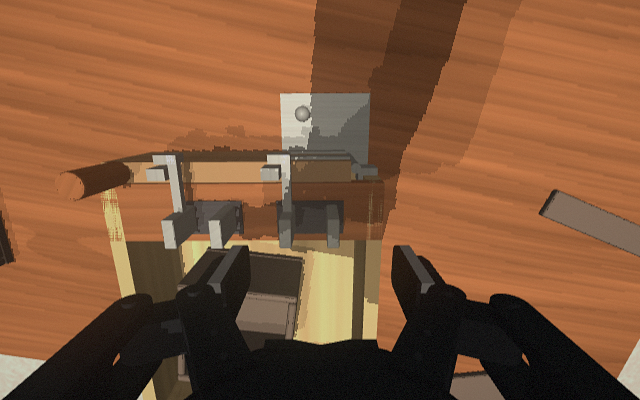

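Wrist view: hinge catch tabs at (286,230) sliding and (334,230) fixed, outer catch at (170,230) and (217,235), post at (70,184). Fingers stand clear. Measuring the tab tops from the depth.

```bash
python3 - <<'E'
from h import *
P=cloud('w3'); th=np.radians(10.55); bx=np.array([np.cos(th),np.sin(th)]);by=np.array([-np.sin(th),np.cos(th)]); hf=np.array([.6309,.0893])
M=(P[...,2]>.116)&(P[...,2]<.145); M[250:]=0
n,l,st,c=cv2.connectedComponentsWithStats(M.astype(np.uint8))
for i in range(1,n):
    if st[i,4]<25: continue
    Q=P[l==i]; Q=Q[Q[:,2]>np.percentile(Q[:,2],90)-.006]; B=np.c_[(Q[:,:2]-hf)@bx,(Q[:,:2]-hf)@by]*1000
    r=cv2.minAreaRect(Q[:,:2].astype(np.float32))
    print(c[i].round(),st[i,4],'top',Q[:,2].max().round(4),'med',np.median(Q[:,2]).round(4),'xy',Q.mean(0).round(4),'box x',np.percentile(B[:,0],[3,97]).round(1),'y',np.percentile(B[:,1],[3,97]).round(1),np.round(np.array(r[1])*1000,1),r[2])
E
```

```text
[ 81. 182.] 1353 top 0.1385 med 0.1357 xy [ 0.6264 -0.0644  0.1353] box x [-40.  -24.8] y [-158.9 -143.5] [17.4 17.5] 85.14236450195312
[172. 231.] 596 top 0.1277 med 0.1257 xy [ 0.6508 -0.0118  0.1252] box x [-7.9 10.8] y [-107.4  -99.8] [19.8  9. ] 11.061025619506836
[217. 231.] 531 top 0.1276 med 0.1257 xy [0.6452 0.0174 0.1253] box x [-8.  10.6] y [-77.4 -70. ] [20.2  8.6] 9.559871673583984
[285. 231.] 446 top 0.1279 med 0.1258 xy [0.6369 0.0609 0.1256] box x [-8.2 10.6] y [-32.9 -25.3] [20.2  8.1] 10.28071117401123
[333. 231.] 420 top 0.1276 med 0.1258 xy [0.631  0.0911 0.1257] box x [-8.5 10.8] y [-2.   5.7] [20.6  7.9] 10.905133247375488
```

Call:
carry_out --pt "-1 0 25 0 0 0 0.65" --pt "-1 0 50 0 0 0 0.65" --pt "-1 0 64 0 0 0 0.65" --pt "-1 0 67 0 0 0 0.65" --pt "-1 0 67 0 0 0 0.65" --pt "-1 0 67 0 0 0 0.65" --grip_force 40

```text
t: 8.35
eef_pos: [0.6337, 0.0807, 0.0998]
eef_rot: [[-0.983, -0.183, 0.002], [-0.183, 0.983, -0.0], [-0.002, -0.0, -1.0]]
contact_force: [0.1, -0.9, 0.6]
width: 0.0705
grasp_force: 0.0
```

Call:
carry_out --pt "0 0 0 0 0 0 0.2" --pt "0 0 0 0 0 0 -0.1" --pt "0 0 0 0 0 0 -0.3" --pt "0 0 0 0 0 0 -0.5" --pt "0 0 0 0 0 0 -0.5" --pt "0 0 0 0 0 0 -0.5" --pt "0 0 0 0 0 0 -0.5" --pt "0 0 0 0 0 0 -0.5"

```text
t: 9.15
eef_pos: [0.6337, 0.0811, 0.0999]
eef_rot: [[-0.983, -0.184, 0.003], [-0.184, 0.983, -0.0], [-0.003, -0.001, -1.0]]
contact_force: [-0.5, 0.9, 6.3]
width: 0.0249
grasp_force: 42.6
```

Width 25 mm under 42 N: the pair is home. Release, rise, go 76 mm to box −y.

Call:
carry_out --pt "0 0 0 0 0 0 0.3" --pt "0 0 0 0 0 0 0.65" --pt "0 0 0 0 0 0 0.65" --pt "0 0 0 0 0 0 0.65" --pt "0 0 -30 0 0 0 0.65" --pt "0 0 -65 0 0 0 0.65" --pt "0 -30 -65 0 0 0 0.65" --pt "0 -65 -65 0 0 0 0.65" --pt "0 -76 -65 0 0 0 0.65" --pt "0 -76 -65 0 0 0 0.65" --pt "0 -76 -65 0 0 0 0.65"

```text
t: 10.25
eef_pos: [0.6466, 0.0066, 0.163]
eef_rot: [[-0.983, -0.183, -0.001], [-0.183, 0.983, 0.0], [0.001, 0.001, -1.0]]
contact_force: [-0.3, 0.5, 0.0]
width: 0.0703
grasp_force: 0.0
```

```bash
cat > tabs.py <<'E'
from h import *
import sys
f=sys.argv[1]; cap('wrist',f);s=manip.observe();print(s['eef_pos'],s['width'],s['contact_force'])
P=cloud(f); th=np.radians(10.55); bx=np.array([np.cos(th),np.sin(th)]);by=np.array([-np.sin(th),np.cos(th)]); hf=np.array([.6309,.0893])
print('tool box', (s['eef_pos'][:2]-hf)@bx*1000,(s['eef_pos'][:2]-hf)@by*1000)
M=(P[...,2]>.116)&(P[...,2]<.145); M[250:]=0
n,l,st,c=cv2.connectedComponentsWithStats(M.astype(np.uint8))
for i in range(1,n):
    if st[i,4]<25: continue
    Q=P[l==i]; Q=Q[Q[:,2]>np.percentile(Q[:,2],90)-.006]; B=np.c_[(Q[:,:2]-hf)@bx,(Q[:,:2]-hf)@by]*1000
    print(c[i].round(),st[i,4],'top',Q[:,2].max().round(4),'xy',Q.mean(0).round(4),'box x',np.percentile(B[:,0],[3,97]).round(1),'y',np.percentile(B[:,1],[3,97]).round(1))
E
python3 tabs.py w4
```

```text
[0.64661495 0.00705483 0.16308133] 0.070315189440394 [-0.03871859  0.62268133  0.22590806]
tool box 0.390745110941921 -83.73215866083922
[206. 178.] 1006 top 0.1377 xy [ 0.6265 -0.0653  0.1355] box x [-40.1 -24.9] y [-159.2 -143.9]
[288. 227.] 436 top 0.1272 xy [ 0.6508 -0.0127  0.1257] box x [-7.9 10.7] y [-107.8 -100.3]
[333. 227.] 418 top 0.1277 xy [0.6453 0.0165 0.1258] box x [-8.  10.8] y [-77.7 -70.5]
[421. 226.] 538 top 0.1276 xy [0.6348 0.0727 0.1254] box x [-8.4 11. ] y [-20.3 -12.8]
[448. 226.] 563 top 0.1279 xy [0.6312 0.0901 0.1252] box x [-8.5 10.2] y [-2.5  5.2]
```

Hinge pair is now 18 mm apart, so home. The outer pair is centred within 1 mm; descend and squeeze.

Call:
carry_out --pt "0 0 25 0 0 0 0.65" --pt "0 0 50 0 0 0 0.65" --pt "0 0 63 0 0 0 0.65" --pt "0 0 65 0 0 0 0.65" --pt "0 0 65 0 0 0 0.2" --pt "0 0 65 0 0 0 -0.1" --pt "0 0 65 0 0 0 -0.3" --pt "0 0 65 0 0 0 -0.5" --pt "0 0 65 0 0 0 -0.5" --pt "0 0 65 0 0 0 -0.5" --pt "0 0 65 0 0 0 -0.5" --pt "0 0 65 0 0 0 -0.5"

```text
t: 11.5
eef_pos: [0.6479, 0.0064, 0.1007]
eef_rot: [[-0.983, -0.184, 0.004], [-0.184, 0.983, -0.0], [-0.004, -0.001, -1.0]]
contact_force: [-1.0, 2.7, 6.5]
width: 0.0244
grasp_force: 42.9
```

Call:
carry_out --pt "0 0 0 0 0 0 0.3" --pt "0 0 0 0 0 0 0.65" --pt "0 0 0 0 0 0 0.65" --pt "0 0 0 0 0 0 0.65" --pt "0 0 -30 0 0 0 0.65" --pt "0 0 -65 0 0 0 0.65" --pt "15 -30 -65 0 0 0 0.3" --pt "33 -55 -65 0 0 0 0.2" --pt "33 -68 -65 0 0 0 0.1" --pt "33 -68 -65 0 0 0 0.1" --pt "33 -68 -65 0 0 0 0.1"

```text
t: 12.6
eef_pos: [0.6272, -0.0664, 0.163]
eef_rot: [[-0.983, -0.183, -0.0], [-0.183, 0.983, 0.0], [0.0, 0.0, -1.0]]
contact_force: [-0.0, 0.5, -0.3]
width: 0.047
grasp_force: 0.0
```

```bash
python3 tabs.py w5
```

```text
[ 0.62717599 -0.06602107  0.16300744] 0.047104719228240624 [-0.40961544 -0.53557758 -0.85303438]
tool box -32.099333960114016 -152.01360873816498
[318. 228.] 834 top 0.1379 xy [ 0.6261 -0.0664  0.1355] box x [-40.3 -25. ] y [-159.6 -144.9]
```

View pics/w5.png

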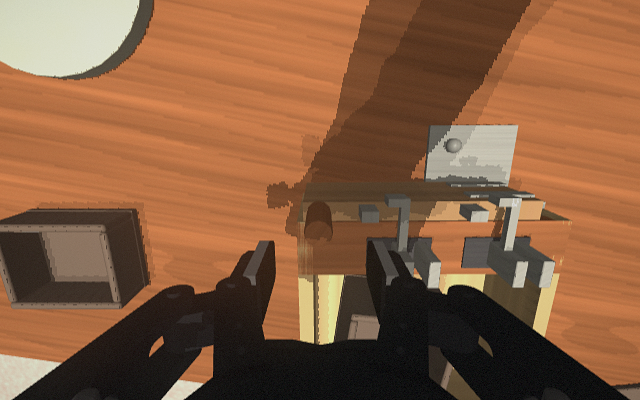

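Wrist view: post top at (318,215) midway between the fingers; outer catch tabs now side by side at (408,260) and (432,268). A keeper block on the gate at (370,213) could be near the right finger, so I'll measure it first.

```bash
python3 - <<'E'
from h import *
P=cloud('w5'); th=np.radians(10.55); bx=np.array([np.cos(th),np.sin(th)]);by=np.array([-np.sin(th),np.cos(th)]); p0=np.array([.6261,-.0664])
for n,(u0,u1,v0,v1) in dict(block=(360,382,202,226),arm=(388,412,192,240),hblock=(460,490,200,225)).items():
    Q=P[v0:v1,u0:u1].reshape(-1,3);Q=Q[Q[:,2]>.093];B=np.c_[(Q[:,:2]-p0)@bx,(Q[:,:2]-p0)@by]*1000
    print(n,len(Q),Q[:,2].max(),np.percentile(Q[:,2],90),'x',np.percentile(B[:,0],[2,98]).round(1),'y',np.percentile(B[:,1],[2,98]).round(1))
# hinge: from shoe & geometry: tabs by wrist hf=(.631,.0905); hinge line candidates
z=load('w5')
for u,v in[(540,205),(545,215),(450,145)]: print(u,v,P[v,u])
print(P[200:215:4,500:560:8].round(3).tolist())
E
```

```text
block 310 0.11102432981229193 0.10976474099242525 x [-4.8  3. ] y [29.9 41.6]
arm 659 0.11096055653563183 0.10973162301986861 x [-13.9  16.6] y [48.4 62.8]
hblock 429 0.11056119860388972 0.10956091838372584 x [-5.3  3. ] y [105.3 117.7]
540 205 [0.59251357 0.09687651 0.09047722]
545 215 [0.60153559 0.11340723 0.07881912]
450 145 [0.56319973 0.04804066 0.01922392]
[[[0.591, 0.053, 0.109], [0.59, 0.058, 0.11], [0.589, 0.065, 0.109], [0.591, 0.083, 0.091], [0.59, 0.088, 0.092], [0.589, 0.095, 0.091], [0.6, 0.175, 0.001], [0.598, 0.183, 0.002]], [[0.594, 0.054, 0.11], [0.593, 0.06, 0.109], [0.592, 0.066, 0.109], [0.594, 0.084, 0.092], [0.593, 0.091, 0.09], [0.592, 0.097, 0.09], [0.604, 0.177, 0.002], [0.602, 0.186, 0.001]], [[0.6, 0.068, 0.091], [0.596, 0.064, 0.105], [0.595, 0.066, 0.11], [0.597, 0.086, 0.091], [0.596, 0.091, 0.092], [0.595, 0.098, 0.09], [0.608, 0.179, 0.001], [0.606, 0.186, 0.002]], [[0.603, 0.069, 0.091], [0.599, 0.064, 0.106], [0.597, 0.067, 0.11], [0.6, 0.088, 0.09], [0.599, 0.093, 0.091], [0.598, 0.099, 0.091], [0.6, 0.121, 0.071], [0.611, 0.188, 0.002]]]
```

The keeper top is at about 0.108 m, 30 mm from the post axis. Grip the post above it with a narrow opening.

Call:
carry_out --pt "0 0 0 0 0 0 -0.25" --pt "0 0 25 0 0 0 -0.25" --pt "0 0 50 0 0 0 -0.25" --pt "0 0 57 0 0 0 -0.25" --pt "0 0 57 0 0 0 -0.25" --pt "0 0 57 0 0 0 -0.8" --pt "0 0 57 0 0 0 -0.8" --pt "0 0 57 0 0 0 -0.8" --pt "0 0 57 0 0 0 -0.8" --pt "0 0 57 0 0 0 -0.8"

```text
t: 13.65
eef_pos: [0.6276, -0.0679, 0.1074]
eef_rot: [[-0.983, -0.182, 0.002], [-0.182, 0.983, -0.002], [-0.001, -0.002, -1.0]]
contact_force: [1.5, -5.5, -4.6]
width: 0.0167
grasp_force: 40.1
```

Call:
carry_out --pt "9 0.2 0 0 0 0 -0.8" --pt "17 0.9 0 0 0 0 -0.8" --pt "26 1.9 0 0 0 0 -0.8" --pt "34 3.4 0 0 0 0 -0.8" --pt "43 5.4 0 0 0 0 -0.8" --pt "51 7.7 0 0 0 0 -0.8" --pt "51 7.7 0 0 0 0 -0.8"

```text
t: 14.35
eef_pos: [0.5752, -0.0705, 0.1075]
eef_rot: [[-0.983, -0.181, 0.001], [-0.181, 0.983, -0.004], [-0.0, -0.004, -1.0]]
contact_force: [-0.4, -10.7, -7.2]
width: 0.0167
grasp_force: 40.1
```

Call:
carry_out --pt "0 -2 0 0 0 0 -0.8" --pt "8 -1 0 0 0 0 -0.8" --pt "17 1.6 0 0 0 0 -0.8" --pt "25 4.9 0 0 0 0 -0.8" --pt "33 8.4 0 0 0 0 -0.8" --pt "33 8.4 0 0 0 0 -0.8"

```text
t: 14.95
eef_pos: [0.5418, -0.0648, 0.1073]
eef_rot: [[-0.983, -0.184, 0.003], [-0.184, 0.983, 0.002], [-0.003, 0.002, -1.0]]
contact_force: [5.3, 6.0, -6.5]
width: 0.0164
grasp_force: 40.2
```

Call:
carry_out --pt "0 1.5 0 0 0 0 -0.8" --pt "7.6 5.5 0 0 0 0 -0.8" --pt "15 9.9 0 0 0 0 -0.8" --pt "22 14.7 0 0 0 0 -0.8" --pt "29.2 19.8 0 0 0 0 -0.8" --pt "36 25.3 0 0 0 0 -0.8" --pt "42.4 31 0 0 0 0 -0.8" --pt "48.5 37 0 0 0 0 -0.8" --pt "54.3 43.5 0 0 0 0 -0.8" --pt "54.3 43.5 0 0 0 0 -0.8"

```text
t: 15.95
eef_pos: [0.4774, -0.033, 0.1071]
eef_rot: [[-0.983, -0.183, -0.002], [-0.183, 0.983, -0.001], [0.002, -0.0, -1.0]]
contact_force: [-11.8, 1.5, 14.6]
width: 0.0169
grasp_force: 42.3
```

Unexpected forces (−11.8 N in x, +14.6 N in z). Look before going on.

```bash
python3 - <<'E'
from h import *
s=manip.observe();print(s['eef_pos'],s['contact_force'],s['moment'],s['width'])
cap('wrist','w6')
a=load('w6')['p'][120:360,170:500]
cv2.imwrite('pics/w6c.png',cv2.resize(a[...,::-1],None,fx=2.4,fy=2.4,interpolation=cv2.INTER_CUBIC))
P=cloud('w6'); th=np.radians(10.55); bx=np.array([np.cos(th),np.sin(th)]);by=np.array([-np.sin(th),np.cos(th)])
E
```

```text
[ 0.47738103 -0.03299488  0.10709682] [-11.81897099   1.52545987  14.56252451] [ 0.19971802  2.30224745 -0.21009811] 0.01693212463931296
```

View pics/w6c.png

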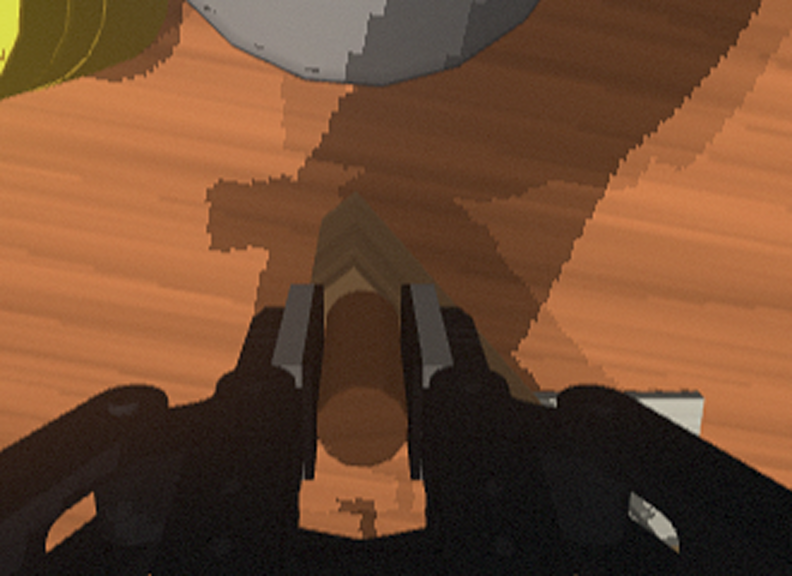

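The post is still centred in the pads at (362,380) and no other contact is visible. The finger back is probably rubbing on the keeper block as the gate turns under the fixed gripper. Turn the tool along with the gate and rise 3 mm.

Call:
carry_out --pt "0 0 -3 0 0 0.1 -0.8" --pt "0 0 -3 0 0 0.2 -0.8" --pt "0 0 -3 0 0 0.3 -0.8" --pt "0 0 -3 0 0 0.4 -0.8" --pt "0 0 -3 0 0 0.5 -0.8" --pt "0 0 -3 0 0 0.5 -0.8"

```text
t: 16.6
eef_pos: [0.4785, -0.0318, 0.108]
eef_rot: [[-0.95, 0.313, -0.003], [0.313, 0.95, 0.003], [0.004, 0.002, -1.0]]
contact_force: [5.8, 5.4, -15.5]
width: 0.0157
grasp_force: 39.0
```

```bash
python3 - <<'E'
from h import *
s=manip.observe();print(s['moment'],s['joints'])
m=eyes.camera_model('wrist');W=np.eye(4);W[:3,:3]=s['eef_rot'];W[:3,3]=s['eef_pos'];print('cam at',(W@np.array(m['hand_eye']))[:3,3])
p,d,_=cap('top','t6');P=cloud('t6');
Q=P[255:300,330:375].reshape(-1,3);Q=Q[(Q[:,2]>.125)&(Q[:,2]<.16)];print('tall jar',len(Q),Q[:,:2].mean(0) if len(Q) else '')
cap('scene','s6');a=load('s6')['p'][110:280,190:400]
cv2.imwrite('pics/s6c.png',cv2.resize(a[...,::-1],None,fx=3.5,fy=3.5,interpolation=cv2.INTER_CUBIC))
E
```

```text
[ 1.02975045 -0.81400807 -0.02350491] [-13.92923     12.28494633 -21.04705135  56.86318116   0.14147976
   4.28709233]
cam at [ 0.41241421 -0.00859806  0.25199572]
tall jar 0
```

View pics/s6c.png

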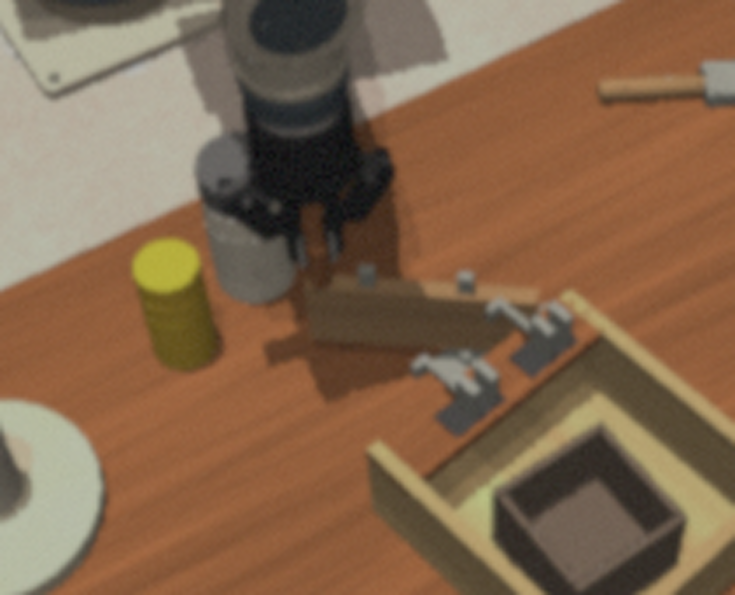

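Gate stands about 0.9 rad open, past the detent; the post is held, both catches are home and the others have not moved. Continue the arc, turning the tool along.

Call:
carry_out --pt "-0.4 0.9 1.5 0 0 0 -0.8" --pt "7.5 4.1 1.5 0 0 0.06 -0.8" --pt "15.5 7.6 1.5 0 0 0.12 -0.8" --pt "23 11.7 1.5 0 0 0.18 -0.8" --pt "30.6 16 1.5 0 0 0.24 -0.8" --pt "37.7 20.8 1.5 0 0 0.3 -0.8" --pt "44.7 25.8 1.5 0 0 0.36 -0.8" --pt "51.3 31.2 1.5 0 0 0.42 -0.8" --pt "57.8 36.9 1.5 0 0 0.45 -0.8" --pt "57.8 36.9 1.5 0 0 0.45 -0.8"

```text
t: 17.7
eef_pos: [0.4374, 0.0207, 0.108]
eef_rot: [[-0.721, 0.693, 0.003], [0.693, 0.721, 0.001], [-0.001, 0.003, -1.0]]
contact_force: [9.1, 2.3, -12.2]
width: 0.0144
grasp_force: 34.9
```

The opening has fallen from 16.7 to 14.4 mm, so the post may be slipping out of the pads. Look.

```bash
python3 - <<'E'
from h import *
cap('wrist','w7')
a=load('w7')['p'][120:360,170:500]
cv2.imwrite('pics/w7c.png',cv2.resize(a[...,::-1],None,fx=2.4,fy=2.4,interpolation=cv2.INTER_CUBIC))
P=cloud('w7');s=manip.observe();R=np.array(s['eef_rot'])
for n in('w6','w7'):
    P=cloud(n); M=(P[...,2]>.128)&(P[...,2]<.142); M[:120]=0;M[:,:280]=0;M[:,360:]=0;M[335:]=0
    print(n,M.sum(),P[M].mean(0), cv2.minEnclosingCircle(P[M][:,:2].astype(np.float32)))
print(s['eef_pos'])
E
```

```text
w6 2101 [ 0.47728271 -0.03155838  0.13510304] ((0.4554254710674286, -0.036517661064863205), 0.03860123082995415)
w7 1974 [0.44024713 0.01961945 0.13496544] ((0.43889009952545166, 0.020362693816423416), 0.0204822588711977)
[0.43759925 0.02035218 0.10802423]
```

View pics/w7c.png

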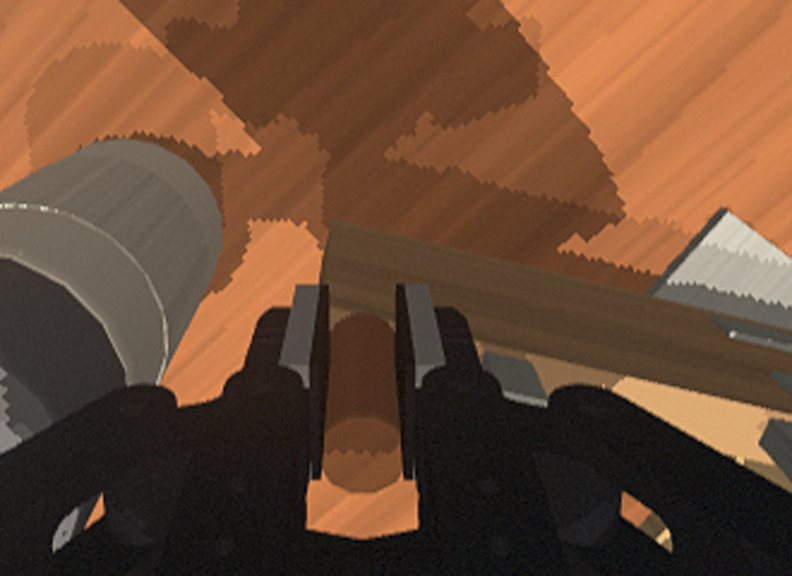

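The post (362,400) is still inside the pads, about 3 mm toward the closing side. The tall jar on the left is clear. Grip harder, ease the radius in, and turn the tool fully with the gate to square.

Call:
carry_out --pt "0 1 1 0 0 0 -0.8" --pt "1.4 2.5 1 0 0 0 -0.8" --pt "9.4 5.5 1 0 0 0.05 -0.8" --pt "17.5 8.8 1 0 0 0.1 -0.8" --pt "25.3 12.7 1 0 0 0.15 -0.8" --pt "32.9 16.7 1 0 0 0.2 -0.8" --pt "38.7 20.2 1 0 0 0.24 -0.8" --pt "43.2 23.1 1 0 0 0.27 -0.8" --pt "43.2 23.1 1 0 0 0.27 -0.8" --pt "43.2 23.1 1 0 0 0.27 -0.8" --grip_force 65

```text
t: 18.75
eef_pos: [0.4216, 0.0658, 0.1078]
eef_rot: [[-0.51, 0.86, 0.002], [0.86, 0.51, -0.002], [-0.002, 0.001, -1.0]]
contact_force: [-0.1, -3.3, 5.6]
width: 0.0133
grasp_force: 57.6
```

```bash
python3 - <<'E'
from h import *
s=manip.observe();print(s['eef_pos'],s['contact_force'],s['width'],s['grasp_force'],s['t'])
cap('wrist','w8');cap('top','t8');cap('scene','s8')
a=load('w8')['p'][120:360,170:500];a=cv2.resize(a,(412,300))
b=load('s8')['p'][100:300,120:400]; b=cv2.resize(b,(412,294))
c=load('t8')['p'][60:310,120:520]; c=cv2.resize(c,(384,240))
can=np.zeros((600,800,3),np.uint8);can[:300,:412]=a;can[302:596,:412]=b;can[:240,414:798]=c
cv2.imwrite('pics/f8.png',can[...,::-1])
# gate top edge line from scene depth: z .085-.095 near swept area, outside box
for f in('s8','t8','w8'):
    P=cloud(f); th=np.radians(10.55); bx=np.array([np.cos(th),np.sin(th)]);by=np.array([-np.sin(th),np.cos(th)])
    X=(P[...,:2]-np.array([.6261,-.0664]))@bx;Y=(P[...,:2]-np.array([.6261,-.0664]))@by
    M=(P[...,2]>.086)&(P[...,2]<.096)&(X<-.025)&(X>-.18)&(Y>.13)&(Y<.2)
    if M.sum()>30:
        Q=np.c_[X[M],Y[M]].astype(np.float32); v=cv2.fitLine(Q,cv2.DIST_HUBER,0,.01,.01).ravel(); print(f,M.sum(),v,'angle from closed',np.degrees(np.arctan2(abs(v[0]),v[1]*np.sign(v[0]))),cv2.minAreaRect(Q))
E
```

```text
[0.42156084 0.06575558 0.10778639] [-0.14212873 -3.2634607   5.63311478] 0.013326057579458268 57.602357268333435 18.75
s8 176 [ 0.99198276  0.12637314 -0.09119561  0.15925467] angle from closed 82.73994 ((-0.10035404562950134, 0.15939787030220032), (0.14928551018238068, 0.01738578826189041), 5.678070545196533)
t8 348 [ 0.99438053  0.10586477 -0.0846177   0.16323818] angle from closed 83.923004 ((-0.09515310078859329, 0.16276317834854126), (0.14086811244487762, 0.015208479948341846), 5.359274864196777)
w8 3286 [ 0.99846685  0.05535343 -0.066953    0.1697878 ] angle from closed 86.82686 ((-0.10202115029096603, 0.16337859630584717), (0.15617425739765167, 0.016454443335533142), 5.310542583465576)
```

View pics/f8.png

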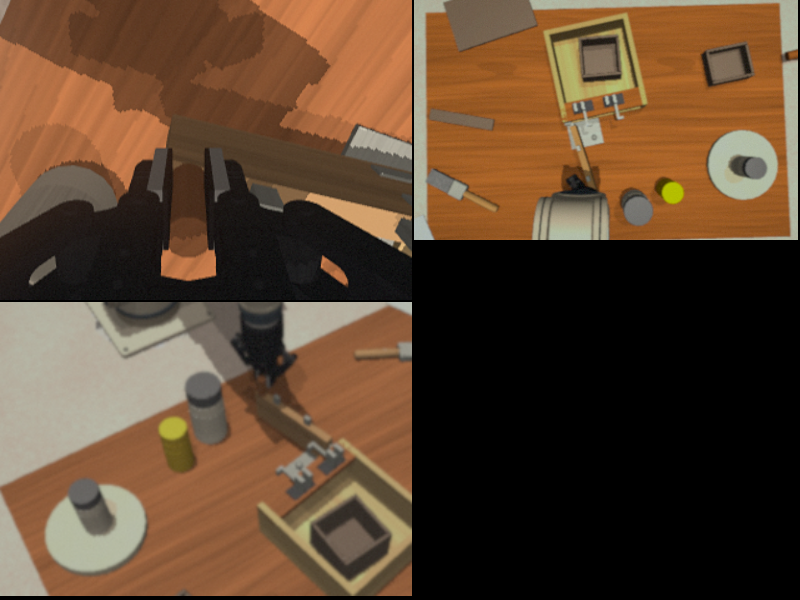

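Gate stands at about 85° from the depth fits, with the post still firmly between the pads. The jar is upright on the bat, and the clay box, dish and brush have not moved. Add about 3°.

Call:
carry_out --pt "3 1 0 0 0 0.02 -0.8" --pt "6 2 0 0 0 0.04 -0.8" --pt "9 3 0 0 0 0.05 -0.8" --pt "9 3 0 0 0 0.05 -0.8" --pt "9 3 0 0 0 0.05 -0.8" --pt "9 3 0 0 0 0.05 -0.8" --pt "9 3 0 0 0 0.05 -0.8"

```text
t: 19.6
eef_pos: [0.4199, 0.0748, 0.1078]
eef_rot: [[-0.466, 0.885, 0.002], [0.885, 0.466, -0.001], [-0.002, 0.001, -1.0]]
contact_force: [0.5, -3.4, 7.0]
width: 0.0129
grasp_force: 57.5
```

```bash
cat > g.py <<'E'
from h import *
s=manip.observe();print(s['eef_pos'],s['contact_force'],s['width'],s['grasp_force'],s['t'])
cap('wrist','w9');cap('top','t9');cap('scene','s9')
th=np.radians(10.55); bx=np.array([np.cos(th),np.sin(th)]);by=np.array([-np.sin(th),np.cos(th)])
for f in('s9','t9','w9'):
    P=cloud(f); X=(P[...,:2]-np.array([.6261,-.0664]))@bx;Y=(P[...,:2]-np.array([.6261,-.0664]))@by
    M=(P[...,2]>.086)&(P[...,2]<.096)&(X<-.025)&(X>-.18)&(Y>.13)&(Y<.2)
    print(f,M.sum(),cv2.minAreaRect(np.c_[X[M],Y[M]].astype(np.float32)))
P=cloud('t9')
def top(u,v,r,lo,hi):
    Q=P[v-r:v+r,u-r:u+r].reshape(-1,3); Q=Q[(Q[:,2]>lo)&(Q[:,2]<hi)]; print(len(Q),Q.mean(0),cv2.minEnclosingCircle(Q[:,:2].astype(np.float32)))
top(468,232,22,.12,.145); top(315,120,25,.06,.086);top(448,127,30,.03,.07)
M=((P[...,2]>.118)&(P[...,2]<.132));M[:145]=0;M[190:]=0;M[:,:270]=0;M[:,350:]=0
n,l,st,c=cv2.connectedComponentsWithStats(M.astype(np.uint8));[print('tab',P[l==i].mean(0).round(4),st[i,4]) for i in range(1,n) if st[i,4]>4]
E
python3 g.py
```

```text
[0.41986216 0.07484471 0.10777781] [ 0.54778391 -3.42880653  6.99740426] 0.012875399918722177 57.53771245479584 19.6
s9 162 ((-0.1003277525305748, 0.16524000465869904), (0.1509065181016922, 0.017041709274053574), 2.656611442565918)
t9 349 ((-0.09658292680978775, 0.1678890734910965), (0.14213858544826508, 0.015384801663458347), 2.685873508453369)
w9 3256 ((-0.10236111283302307, 0.16893886029720306), (0.15508459508419037, 0.015984494239091873), 2.212730646133423)
452 [ 0.47700837 -0.32233475  0.13077916] ((0.4770493805408478, -0.3235883116722107), 0.026125505566596985)
304 [0.75898388 0.0292732  0.07636869] ((0.7571840286254883, 0.029698722064495087), 0.06759428232908249)
728 [ 0.74116493 -0.29996618  0.04676723] ((0.7408648729324341, -0.299874871969223), 0.06970527023077011)
tab [ 0.6485 -0.0017  0.1256] 34
tab [0.6455 0.016  0.1256] 34
tab [0.6343 0.0727 0.1258] 34
tab [0.6306 0.0904 0.1252] 35
```

Gate at about 87.5°, catch pairs both 18 mm apart, jar on the bat, the clay box and dish unmoved. Check that the hold doesn't creep.

Call:
carry_out --pt "0 0 0 0 0 0 -0.8" --pt "0 0 0 0 0 0 -0.8" --pt "0 0 0 0 0 0 -0.8" --pt "0 0 0 0 0 0 -0.8" --pt "0 0 0 0 0 0 -0.8" --pt "0 0 0 0 0 0 -0.8" --pt "0 0 0 0 0 0 -0.8" --pt "0 0 0 0 0 0 -0.8" --pt "0 0 0 0 0 0 -0.8" --pt "0 0 0 0 0 0 -0.8" --pt "0 0 0 0 0 0 -0.8" --pt "0 0 0 0 0 0 -0.8"

```text
t: 20.95
eef_pos: [0.4198, 0.0748, 0.1078]
eef_rot: [[-0.466, 0.885, 0.002], [0.885, 0.466, -0.001], [-0.002, 0.001, -1.0]]
contact_force: [0.7, -5.1, 6.9]
width: 0.013
grasp_force: 57.5
```

```bash
python3 g.py
```

```text
[0.41984981 0.07484306 0.10776197] [ 0.69604503 -5.07958895  6.85012169] 0.012978614653711196 57.53298819065094 20.95
s9 171 ((-0.10270348936319351, 0.16460078954696655), (0.15512503683567047, 0.01753503642976284), 2.808624505996704)
t9 350 ((-0.09540572017431259, 0.16794632375240326), (0.1398935467004776, 0.01527461875230074), 2.570448875427246)
w9 3285 ((-0.10225889831781387, 0.16872194409370422), (0.1551721841096878, 0.016396373510360718), 2.229776620864868)
452 [ 0.47698151 -0.32221858  0.13078507] ((0.4766889810562134, -0.32336562871932983), 0.026275642216205597)
331 [0.76160321 0.02940839 0.07695074] ((0.7593004107475281, 0.029962638393044472), 0.06908082216978073)
728 [ 0.74102013 -0.29974082  0.04661454] ((0.740845799446106, -0.2999826967716217), 0.06994988769292831)
tab [ 0.6485 -0.0017  0.1258] 34
tab [0.6457 0.0159 0.1258] 32
tab [0.634  0.0726 0.1255] 35
tab [0.6311 0.0904 0.1255] 35
```

No creep over 1.2 s. Handing in.

```bash
python3 -c "
from bench import manip
print(manip.job_done())"
```

```text
the job is handed in; nothing more can be done
None
```

The job is handed in at about 21 s: the jar stands upright on the bat, both catches are squeezed home (hinge first, then post), and the arm is holding the gate about 87–88° open.

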